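# Clip the humidity probe, then crack the sealed chamber

### The job

Take the humidity probe from its rest and push it down past the two sprung jaws of the clip in front of the sealed chamber, until its shaft sits fully home in both forks with the jaws closed over it, and let go of it. Then take the grip block on the chamber's lid, break the lid free from its sticky seal and hold it slightly open, level and about 2 cm straight above its closed place, so that the probe can read the air that comes out; do not let it jump to more than about twice that. Finish while still holding the lid there, with the probe still clipped and the conical flask and the small beaker left where they stand.

Things in the scene. Friction and masses are not known exactly. Their poses are not given: they have to be found in the camera images.
- probe_mid (a point): Middle of the humidity probe (70 g): steel rod, 12 mm diameter, 160 mm long, round white grip sleeve (16 mm diameter, 44 mm long) centred here: grasp it from above, closing across the rod. White 20 mm head 62 to 86 mm out at +y, slotted tip at -y. Site on the axis, its y runs along the rod (it may roll about y). Lies level in its rest, 50 mm above the worktop. May be clipped either way round.
- rest: Grey probe rest, fixed: base plate 60 x 120 x 8 mm with two open-topped notched posts, centred 39 mm either side of its middle, 12 mm wide along the rod, 57 mm high. Origin on the worktop under its middle, z up; the probe lies along its y axis.
- chamber: Fixed sample chamber: white base plate 285 x 190 x 8 mm, on it an open white box 150 (x) x 170 (y) mm, rim 60 mm above the worktop, closed by a clear lift-off lid. Origin on the worktop under the box's middle; x points to the back, -x to the front, where the grey fork clip stands on the base plate; z up.
- clip_seat (a point): Where the probe's middle lies when home: 158 mm in front of the box's middle, 60 mm above the worktop; axes as the chamber's, probe along y. Two grey forks 16 mm wide, centred 39 mm either side in y, 62 mm clear between. Slots 14.5 mm wide, floor 6 mm below this point; fixed prong (+x side) and jaw (-x side) rise 30 mm above it, mouth there 25 mm wide. Lid front edge 76 mm behind (+x).
- jaw_left (a joint): Sprung hinged aluminium jaw of the fork at +y, rad: 0 closed, grows as it swings away to -x (at most 0.6). Its sloping nose leaves 9 mm to the fixed prong; the 12 mm shaft pushed straight down swings it about 0.15 aside and it snaps back over the shaft once home. Both jaws together resist with about 5 to 15 N.
- jaw_right (a joint): The same jaw of the fork at the -y side.
- lid_grip (a point): Grasp point on the black grip block in the middle of the lid: 24 (x) x 18 (y) mm, from 25 mm below this point (lid top, 70 mm above the worktop when shut) to 17 mm above it; 95 mm above the worktop when shut, over the chamber's origin, same axes. Grasp from above, closing along y.
- flask_mid (a point): Half-way up a conical glass flask, 64 mm wide, 105 mm high, loose, to the right of the chamber. Bystander: leave it.
- beaker_mid (a point): Half-way up a small glass beaker, 46 x 50 mm, 58 mm high, loose, behind the probe rest. Bystander: leave it.
- lid: Loose lift-off lid, 0.25 kg: clear slab 164 x 184 x 10 mm, origin in the middle of its underside (60 mm above the worktop when shut), axes as the chamber's. Under it beads catch in sprung rubber lips at the box's two sides: lifted straight up it resists with 15 to 20 N at first (weight included), comes free within 10 mm, then only its weight (2.5 N) is left. Let go, it drops back.
Not all that is in view belongs to the job. What is shaped like the part that bears probe_mid but purple is not meant.

How it is judged:
On the way, in this order (a step that is already met when the one before it is completed fails the run):
1. the probe sits home in both forks, the jaws closed over it, released, while the lid is still shut (z of probe_mid in the frame of clip_seat between -0.003 and 0.003 m and x of probe_mid in the frame of clip_seat between -0.004 and 0.004 m and y of probe_mid in the frame of clip_seat between -0.016 and 0.016 m and angle between the y axis of probe_mid and the y axis of clip_seat, either way round below 0.06 rad and value of joint each of jaw_left, jaw_right below 0.06 rad and contact force between the fingers and probe below 0.05 N and z of lid_grip in the frame of chamber below 0.099 m), for 0.2 s.
2. the lid is broken free from its seal, with the probe still in the clip (z of probe_mid in the frame of clip_seat between -0.003 and 0.003 m and x of probe_mid in the frame of clip_seat between -0.004 and 0.004 m and y of probe_mid in the frame of clip_seat between -0.016 and 0.016 m and angle between the y axis of probe_mid and the y axis of clip_seat, either way round below 0.06 rad and value of joint each of jaw_left, jaw_right below 0.06 rad and z of lid_grip in the frame of chamber above 0.107 m), for 0.1 s.
At the end, for the whole second after the job is handed in: Lid still, held by fingers alone 13 to 33 mm above shut, within 20 mm sideways, 0.12 rad of level; probe untouched, home in both forks (3 mm in height, 4 across, 16 along, 0.06 rad), jaws closed under 0.06 rad; flask and beaker within 30 mm of their start (z of probe_mid in the frame of clip_seat between -0.003 and 0.003 m and x of probe_mid in the frame of clip_seat between -0.004 and 0.004 m and y of probe_mid in the frame of clip_seat between -0.016 and 0.016 m and angle between the y axis of probe_mid and the y axis of clip_seat, either way round below 0.06 rad and value of joint each of jaw_left, jaw_right below 0.06 rad and z of lid_grip in the frame of chamber between 0.108 and 0.128 m and x of lid_grip in the frame of chamber between -0.02 and 0.02 m and y of lid_grip in the frame of chamber between -0.02 and 0.02 m and angle between lid's own z axis and vertical below 0.12 rad and linear speed of lid below 0.02 m/s and contact force between the fingers and lid above 0.5 N and contact force between lid and chamber below 0.05 N and contact force between each of lid, the arm and probe below 0.05 N and distance of each of flask_mid, beaker_mid from where it was at the start of the episode below 0.03 m); the arm keeps its last pose, push and grip.
It fails at once if the lid jumps more than 45 mm above its closed place (z of lid_grip in the frame of chamber above 0.14 m).
It fails at once if the conical flask or the small beaker is pushed away by more than 30 mm or tipped (distance of any of flask_mid, beaker_mid from where it was at the start of the episode above 0.03 m or angle between any of flask_mid, beaker_mid's own z axis and vertical above 0.5 rad).
It also fails if it takes over 56 s, if anything falls off the work surface, if the arm or the gripper's body presses on something with over 40 N, if the wrist force passes 120 N, or if a joint passes its speed limit or range.

### The arm

A 7-joint arm with a two-finger parallel gripper is mounted at the origin on a cart in front of the work surface, level with it; the furniture and walls round the work are solid. World frame = base frame: x ahead of the robot, y to its left, z up, the work surface at z = 0. Lengths are in m, angles in rad, forces in N, time in s.
With the tool pointing down it reaches from about 0.425 to 0.925 m from the base axis. Payload 6.8 kg.
Tool frame: the origin (TCP) lies midway between the tips of the shut fingers; the grasp point (between the pads) lies 19 mm behind it (grip_point_offset is the distance from the TCP to the grasp point, in m); y points along the fingers, x is the direction in which the jaws open and shut, and the axes are right-handed (so a half turn about y gives the same grasp; the last joint's range is limited). The gripper opens to 85 mm and grips with 20 to 120 N. Pads are 22 mm wide; open, the fingers measure 114 mm over their backs; the gripper's body (76 mm by 85 mm) begins 54 mm behind the grasp point. The pads swing forward as they close: fully open they stand 13 mm farther back than shut.
Start: joints at [1.076, 0.477, 0.022, 1.555, -0.011, 1.109, -0.083], TCP at [0.255, -0.625, 0.231] pointing down, gripper open.
Joint ranges: [-2.96, 2.96], [-0.34, 2.1], [-1.41, 1.46], [0.24, 2.44], [-1.37, 4.51], [0.17, 1.92], [-2.96, 2.96]. Speed limits (rad/s): [2.39, 2.39, 3.14, 3.14, 3.14, 3.14, 3.14].

### API

Orientations are given as a unit quaternion [w, x, y, z].
In Python, from station import get_obs, read_camera, hand_in, grip_point_offset gives the robot as it stands.
- The arm moves only by the tool play_rows, never from a script. Its argument "increments" is a list of rows, each a list of 2 entries, a list of its own where there are three numbers: the shift along the tool's x, y, z in m, then the turn, a rotation vector about the tool's x, y, z in degrees. In form: [[[tx, ty, tz], [ax, ay, az]], ...]. A call has 1 to 20 rows; each row shifts and turns the commanded pose from where the row before left it, along the tool's axes as they then stand; what a row does not reach is not made up. A row lasts 1/12 s, in which the tool goes at most 41.7 mm and 7.16 degrees, less where a joint would pass 70% of its speed; a pose out of reach is approached as far as the arm can. A call with a gripper value outside its range is refused whole. "gripper" is the finger opening in m, from 0 to 0.0854, set as the call begins (left out, the last holds). The fingers move at their own pace and stop on an object; "grip_force" is the grip in N (left out, the last holds). Time passes only in rows, so rows that do not move let the fingers close. It gives the time, the measured TCP pose, the force and the opening at its end, in the units of the state.
- get_obs(): the state, without advancing time (a new reading comes with each control period).
- read_camera(name): name is "side" or "top"; returns a dict with "color" (400x640x3 uint8, red, green, blue), "range_z" (400x640 float32, m along the optical axis (not along the pixel's ray), 0 where there is no reading), "intrinsics" (3x3 intrinsics, pixels), "dist_coeffs" ([k1, k2, p1, p2, k3] as OpenCV has them; the pictures are not rectified), "R" (3x3) and "t" (3): a world point X has camera coordinates R X + t. Camera axes: x right, y down, z forward; pixel columns grow to the right and rows downward; lengths in m; the calibration is good to about 2 mm. A picture is of the moment at which its call begins.
- hand_in(): hands the job in, once; it reports no verdict.
The state is a dict: "t": time; "q": joint angles; "joint_vel": joint speeds; "joint_torque": joint torques, N m; "eef_pos": TCP position; "tool_rot": TCP orientation; "contact_force": force on the tool from outside, world axes, zero at the start; "torque": the same for the moment, N m; "gripper_width": opening from 0.0 (shut) to 1.0 (fully open).
Only numpy, scipy, OpenCV 4.12 (cv2) and the standard library are available. Lean on these libraries where they do the work, as an engineer would, in place of code of your own. Each camera call takes 0.05 s, during which the arm holds its last target. There are 200 camera calls.

## Working session

There is one attempt and no reset: what is moved stays moved. The work goes in short steps, Python scripts to look and compute and a tool call to move; the robot and the scene stay as the last step left them, time stands still between calls to the robot, and variables do not carry over. Pictures are saved under pics/ and viewed, about 8 in all and at most 12, crops included, and the job is handed in when it is done.

Besides the shell and the picture viewer there is one more tool, called as name(argument=value, ...), one argument or row to a line, values as JSON. play_rows: Moves the arm, as the interface text tells. Its arguments: {"type":"object","properties":{"increments":{"type":"array","items":{"type":"array"}},"gripper":{"type":"number"},"grip_force":{"type":"number"}},"required":["increments"]}

```bash
mkdir -p pics; cat > h.py <<'E'
import numpy as np, cv2
from station import *
def cam(n):
    c=read_camera(n); c['K']=np.array(c['intrinsics'],float);c['D']=np.array(c['dist_coeffs'],float);c['R']=np.array(c['R']);c['t']=np.array(c['t']);return c
def ray(c,uv):
    p=cv2.undistortPoints(np.array(uv,float).reshape(-1,1,2),c['K'],c['D']).reshape(-1,2)
    d=np.c_[p,np.ones(len(p))]@c['R']; o=-c['R'].T@c['t']; return o,d
def onz(c,uv,z):
    o,d=ray(c,uv); return o+d*((z-o[2])/d[:,2])[:,None]
def dep(c,uv):
    o,d=ray(c,uv); z=np.array([c['range_z'][int(v),int(u)] for u,v in uv]); return o+d*z[:,None]
def save(n,im): cv2.imwrite('pics/'+n,im[:,:,::-1])
E
python3 - <<'E'
from h import *
o=get_obs();print(o,grip_point_offset)
for n in('top','side'):
    c=cam(n);save(n+'0.png',c['color']);print(n,-c['R'].T@c['t'],c['R'].round(3).tolist(),c['K'].tolist())
E
```

```text
{'t': 0.0, 'q': array([ 1.07587267,  0.47779651,  0.02233572,  1.55647997, -0.01153571,
        1.10927364, -0.08309081]), 'joint_vel': array([ 8.42900754e-04, -6.15902494e-05,  2.16975419e-04, -9.96953260e-05,
       -6.30025038e-05,  9.93419627e-04, -6.48559281e-04]), 'joint_torque': array([ 7.81314111e-05, -5.96458840e+01,  1.60815977e+00, -2.81191528e+01,
        1.24576018e-02,  9.48758185e-03,  1.60394552e-05]), 'eef_pos': array([ 0.25441371, -0.62457061,  0.23031599]), 'tool_rot': array([ 0.58711491, -0.58645414,  0.39512375, -0.39401123]), 'contact_force': array([-0.06107753,  0.56222481,  0.49094979]), 'torque': array([-0.00213501,  0.0047791 ,  0.0229519 ]), 'gripper_width': 0.9981951866364456} 0.0187
top [ 0.41088632 -0.27922416  1.58476298] [[0.028, -1.0, -0.014], [-0.994, -0.026, -0.102], [0.101, 0.017, -0.995]] [[476.9390490971738, 0.0, 312.80730632378896], [0.0, 476.9390490971738, 197.53289939698632], [0.0, 0.0, 1.0]]
side [ 0.51136358 -1.87323144  0.74046256] [[1.0, -0.002, 0.021], [0.019, -0.386, -0.922], [0.01, 0.923, -0.386]] [[495.5127817461102, 0.0, 315.89014393597824], [0.0, 495.5127817461102, 202.7813355463064], [0.0, 0.0, 1.0]]
```

View pics/top0.png

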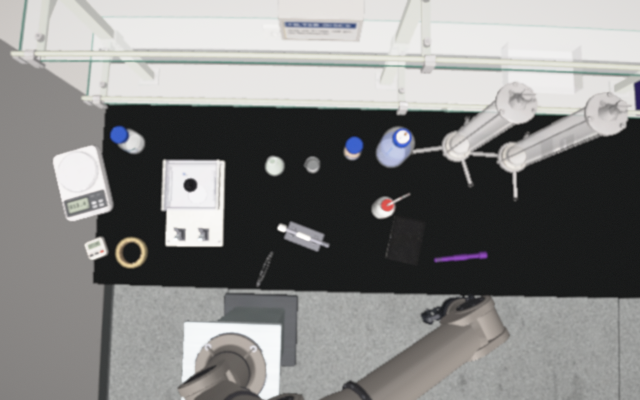

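View pics/side0.png

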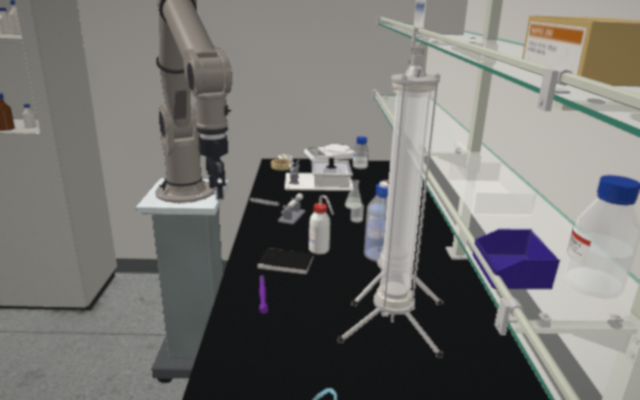

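The top view (up = +x, left = +y) shows two probe-like objects. One is the white/steel probe on the grey rest at about (303,236), with its head at (282,228). The other is a purple lookalike lying on the bench at about (461,257). The white one in the rest fits the description. The chamber is at (193,200) with its grip block at (190,185) and forks at (180,233) and (203,234). The flask is at (275,165) and the beaker at (312,165). I'll confirm this in one enlarged crop with measurements.

```bash
python3 - <<'E'
from h import *
c=cam('top');im=c['color']
save('crop1.png',cv2.resize(im[150:262,155:340],None,fx=4.3,fy=4.3,interpolation=cv2.INTER_CUBIC))
hsv=cv2.cvtColor(im,cv2.COLOR_RGB2HSV)
def blobs(m,box,mn):
    x0,y0,x1,y1=box;z=np.zeros(m.shape,np.uint8);z[y0:y1,x0:x1]=m[y0:y1,x0:x1]
    n,l,s,ce=cv2.connectedComponentsWithStats(z)
    return [(s[i][4],s[i][:4].tolist(),ce[i].round(1).tolist(),cv2.minAreaRect(np.argwhere(l==i)[:,::-1].astype(np.float32))) for i in range(1,n) if s[i][4]>=mn]
V=im.max(2)
print('chamber');
for b in blobs((V>130).astype(np.uint8),(150,150,232,255),40):
    print(b); print(onz(c,cv2.boxPoints(b[3]),.008).round(4).tolist())
print('grip')
for b in blobs((V<70).astype(np.uint8),(172,170,212,202),8): print(b,onz(c,[b[2]],.112).round(4))
print('forks')
for b in blobs((V<150).astype(np.uint8),(170,222,216,243),8): print(b,onz(c,[b[2]],.09).round(4))
print('restplate')
for b in blobs((V>50).astype(np.uint8),(268,215,340,260),20): print(b,onz(c,[b[2]],.02).round(4))
print('white')
for b in blobs((V>200).astype(np.uint8),(268,215,340,260),5): print(b,onz(c,[b[2]],.055).round(4))
print('depth probe',dep(c,[(282,228),(303,236),(328,245),(190,185),(275,165),(312,165)]).round(3).tolist())
E
```

```text
chamber
(np.int32(5048), [161, 160, 64, 87], [193.3, 202.2], ((192.5, 203.0), (86.0, 63.0), 90.0))
[[0.6858, 0.265, 0.008], [0.6907, 0.0497, 0.008], [0.4027, 0.0363, 0.008], [0.3962, 0.2476, 0.008]]
grip
(np.int32(103), [185, 179, 11, 12], [189.9, 184.7], ((190.0, 184.5), (11.0, 10.0), 90.0)) [[0.5913 0.1321 0.112 ]]
forks
(np.int32(58), [178, 229, 7, 11], [181.6, 233.5], ((181.0, 234.0), (10.0, 6.0), 90.0)) [[0.4383 0.1564 0.09  ]]
(np.int32(48), [202, 229, 6, 11], [205.0, 233.2], ((204.5, 234.0), (10.0, 5.0), 90.0)) [[0.4414 0.0819 0.09  ]]
restplate
(np.int32(925), [276, 221, 54, 31], [302.7, 235.7], ((302.79638671875, 235.72938537597656), (56.28791809082031, 20.605396270751953), 21.03750991821289)) [[ 0.4439 -0.2234  0.02  ]]
(np.int32(30), [268, 252, 5, 8], [269.9, 255.4], ((270.0, 255.5), (7.0, 4.0), 90.0)) [[ 0.3767 -0.1182  0.02  ]]
white
(np.int32(150), [278, 225, 43, 19], [297.3, 233.9], ((299.19329833984375, 234.4974365234375), (44.944175720214844, 5.384685516357422), 21.03750991821289)) [[ 0.4484 -0.2072  0.055 ]]
depth probe [[0.466, -0.158, 0.058], [0.442, -0.226, 0.058], [0.416, -0.307, -0.006], [0.591, 0.133, 0.109], [0.668, -0.129, 0.069], [0.681, -0.247, 0.005]]
```

View pics/crop1.png

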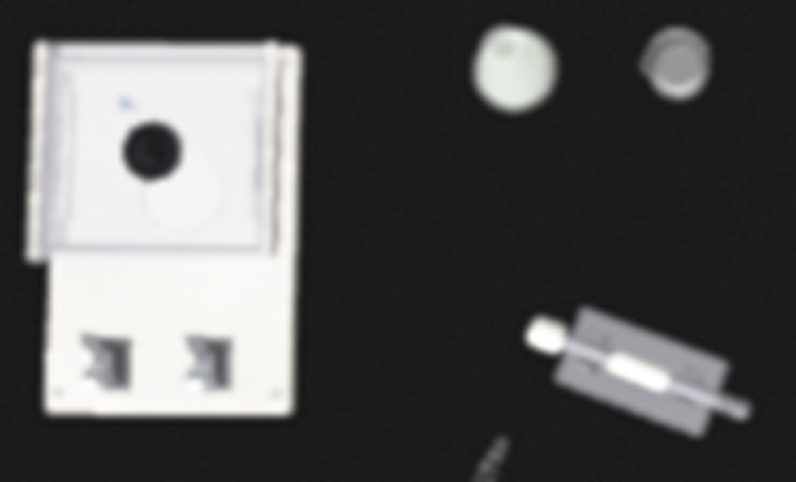

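The crop confirms it: the white probe lies in the notched grey rest, with its head at crop (545,335), sleeve at (637,372) and tip at (740,409). The forks are at crop (107,362) and (210,363), and the black grip block at (152,150). Next I'll fit the poses more finely.

```bash
python3 - <<'E'
from h import *
cs=[cam('top') for _ in range(6)];c=cs[0]
im=np.mean([k['color'] for k in cs],0);g=im.mean(2)
zz=np.median([k['range_z'] for k in cs],0)
def cross(p):  # first crossing index of half level
    h=(p.min()+p.max())/2; i=np.where((p[:-1]-h)*(p[1:]-h)<=0)[0]; i=i[0]; return i+(h-p[i])/(p[i+1]-p[i])
R=[(215+cross(g[r,215:235]),r) for r in range(200,240,2)]
L=[(155+cross(g[r,155:172]),r) for r in range(216,240,2)]
B=[(u,238+cross(g[238:255,u])) for u in range(170,218,3)]
W=[]
for n,P in(('R',R),('L',L),('B',B)):
    X=onz(c,P,.008)[:,:2]; v=cv2.fitLine(X.astype(np.float32),2,0,.01,.01).ravel();W.append(v);print(n,v.round(4),np.degrees(np.arctan2(v[1],v[0])).round(2))
# depth cloud
vv,uu=np.mgrid[0:400,0:640];uv=np.c_[uu.ravel(),vv.ravel()]
o,d=ray(c,uv);X=(o+d*zz.ravel()[:,None]).reshape(400,640,3)
def reg(n,box,z0,z1):
    x0,y0,x1,y1=box;P=X[y0:y1,x0:x1].reshape(-1,3);P=P[(P[:,2]>z0)&(P[:,2]<z1)]
    print(n,len(P),'mean',P.mean(0).round(4),'min',P.min(0).round(4),'max',P.max(0).round(4));return P
reg('grip',(175,170,207,200),.085,.13)
reg('lid',(155,155,232,222),.045,.08)
for n,b in(('forkL',(172,222,193,245)),('forkR',(195,222,216,245))): reg(n,b,.05,.11); reg(n+'top',b,.075,.11)
P=reg('probe',(268,215,340,260),.045,.08);print(cv2.fitLine(P[:,:2].astype(np.float32),2,0,.01,.01).ravel())
# probe image: sleeve/head by brightness, with axis
m=(g>190);ys,xs=np.where(m[215:260,268:340]);ys+=215;xs+=268
for n,s in(('head',xs<291),('sleeve',xs>=291)): print(n,s.sum(),onz(c,[(xs[s].mean(),ys[s].mean())],.056).round(4),onz(c,[(xs[s].mean(),ys[s].mean())],.05).round(4))
m=(g>35)&(g<180);
np.set_printoptions(linewidth=250)
print(g[222:246,172:216].astype(int))
E
```

```text
R [0.9998 0.0184 0.4921 0.0434] 1.06
L [1.     0.007  0.4598 0.2365] 0.4
B [ 0.0304 -0.9995  0.402   0.1418] -88.26
grip 56 mean [0.5955 0.1396 0.1075] min [0.5842 0.1333 0.0909] max [0.6086 0.1494 0.115 ]
lid 2855 mean [0.5955 0.1415 0.0699] min [0.5123 0.0487 0.0622] max [0.6797 0.2366 0.0799]
forkL 82 mean [0.4362 0.1774 0.0713] min [0.417  0.171  0.0506] max [0.4551 0.1868 0.0916]
forkLtop 40 mean [0.436  0.1782 0.0837] min [0.417  0.171  0.0751] max [0.4551 0.1868 0.0916]
forkR 79 mean [0.4389 0.0984 0.0711] min [0.4195 0.0905 0.0503] max [0.4576 0.1079 0.0921]
forkRtop 38 mean [0.4388 0.0989 0.0841] min [0.4195 0.0918 0.0757] max [0.4576 0.1073 0.0921]
probe 273 mean [ 0.4451 -0.2208  0.0549] min [ 0.4123 -0.3063  0.0454] max [ 0.4788 -0.1444  0.0627]
[ 0.331241    0.9435462   0.44514176 -0.22083949]
head 52 [[ 0.4648 -0.1601  0.056 ]] [[ 0.465  -0.1596  0.05  ]]
sleeve 114 [[ 0.4406 -0.2288  0.056 ]] [[ 0.4407 -0.2286  0.05  ]]
[[246 246 246 ... 247 247 247]
 [246 246 246 ... 247 247 247]
 [246 246 247 ... 247 247 247]
 ...
 [248 248 249 ... 246 246 246]
 [243 244 244 ... 247 247 246]
 [207 208 208 ... 236 235 235]]
```

```bash
cat > mv.py <<'E'
import sys; from h import *
from scipy.spatial.transform import Rotation as Ro
# target: grasp point x y z, yaw(deg) of tool x (mod 180)
x,y,z,yaw=map(float,sys.argv[1:5])
o=get_obs();q=o['tool_rot'];M=Ro.from_quat([q[1],q[2],q[3],q[0]]).as_matrix()
if len(sys.argv)>5: print('axes',M.round(3).tolist())
a=np.radians(yaw);tx=np.array([np.cos(a),np.sin(a),0])
if tx@M[:,0]<0: tx=-tx
ty=np.array([0,0,-1.]);T=np.c_[tx,ty,np.cross(tx,ty)]
tcp=np.array([x,y,z])+ty*grip_point_offset
rv=Ro.from_matrix(M.T@T).as_rotvec(degrees=True)
print('t',round(o['t'],2),'F',np.round(o['contact_force'],1),'w',round(o['gripper_width'],3),'grasp pt',(o['eef_pos']-M[:,1]*grip_point_offset).round(4),'q',np.round(o['q'],2))
print('turn',rv.round(2),'shift in current axes',(M.T@(tcp-o['eef_pos'])).round(4),'in target axes',(T.T@(tcp-o['eef_pos'])).round(4))
E
python3 mv.py 0.441 -0.229 0.14 -19.3 1
```

```text
axes [[0.377, -0.0, 0.926], [-0.926, 0.0, 0.377], [-0.0, -1.0, 0.0]]
t 0.45 F [0.9 0.5 0.6] w 0.998 grasp pt [ 0.2546 -0.6251  0.2499] q [ 1.08  0.48  0.02  1.56 -0.01  1.11 -0.08]
turn [-0.000e+00 -4.854e+01 -1.000e-02] shift in current axes [-0.2965  0.11    0.322 ] in target axes [0.045  0.1099 0.4354]
```

play_rows(
  increments=[
    [[0,0,0],[0,-6.07,0]],
    [[0,0,0],[0,-6.07,0]],
    [[0,0,0],[0,-6.07,0]],
    [[0,0,0],[0,-6.07,0]],
    [[0,0,0],[0,-6.07,0]],
    [[0,0,0],[0,-6.07,0]],
    [[0,0,0],[0,-6.07,0]],
    [[0,0,0],[0,-6.07,0]],
    [[0.002,0.003,0.02],[0,0,0]],
    [[0.002,0.003,0.025],[0,0,0]],
    [[0.002,0.003,0.025],[0,0,0]],
    [[0.002,0.003,0.025],[0,0,0]],
    [[0.002,0.003,0.025],[0,0,0]],
    [[0.002,0.003,0.025],[0,0,0]],
    [[0.002,0.003,0.025],[0,0,0]],
    [[0.002,0.003,0.025],[0,0,0]],
    [[0.002,0.003,0.025],[0,0,0]],
    [[0.002,0.003,0.025],[0,0,0]],
    [[0.002,0.003,0.025],[0,0,0]],
    [[0.002,0.003,0.025],[0,0,0]],
  ],
  gripper=0.06,
  grip_force=80,
)

```text
t: 2.12
eef_pos: [0.3751, -0.3536, 0.1954]
tool_rot: [-0.697, 0.697, -0.118, 0.119]
contact_force: [-0.8, 0.3, -0.1]
gripper_width: 0.705
```

```bash
python3 mv.py 0.441 -0.229 0.14 -19.3
```

```text
t 2.12 F [-0.8  0.3 -0.1] w 0.705 grasp pt [ 0.3751 -0.3536  0.2141] q [ 0.88  0.27 -0.28  1.96  0.09  0.93  0.21]
turn [0.02 0.01 0.03] shift in current axes [0.021  0.0741 0.1394] in target axes [0.021  0.0741 0.1394]
```

play_rows(
  increments=[
    [[0.003,0.005,0.024],[0,0,0]],
    [[0.003,0.005,0.024],[0,0,0]],
    [[0.004,0.006,0.024],[0,0,0]],
    [[0.004,0.008,0.024],[0,0,0]],
    [[0.004,0.01,0.024],[0,0,0]],
    [[0.003,0.015,0.018],[0,0,0]],
    [[0,0.015,0],[0,0,0]],
    [[0,0.01,0],[0,0,0]],
    [[0,0,0],[0,0,0]],
    [[0,0,0],[0,0,0]],
  ],
)

```text
t: 2.95
eef_pos: [0.4395, -0.2319, 0.1211]
tool_rot: [-0.697, 0.697, -0.119, 0.118]
contact_force: [-0.8, -0.1, 0.8]
gripper_width: 0.695
```

```bash
python3 mv.py 0.441 -0.229 0.05 -19.3; python3 - <<'E'
from h import *
a=cam('top');b=cam('side')
A=cv2.resize(a['color'][200:275,255:345],(720,600),interpolation=cv2.INTER_CUBIC)[:400]
save('hover.png',np.hstack([cv2.resize(a['color'][205:265,265:335],(400,343)),cv2.resize(b['color'][160:230,240:320],(392,343))]))
E
```

```text
t 2.95 F [-0.8 -0.1  0.8] w 0.695 grasp pt [ 0.4395 -0.2319  0.1398] q [ 0.64  0.35 -0.34  2.06  0.17  0.76 -0.14]
turn [ 0.01 -0.04 -0.06] shift in current axes [0.0006 0.0898 0.0033] in target axes [0.0005 0.0898 0.0033]
```

View pics/hover.png

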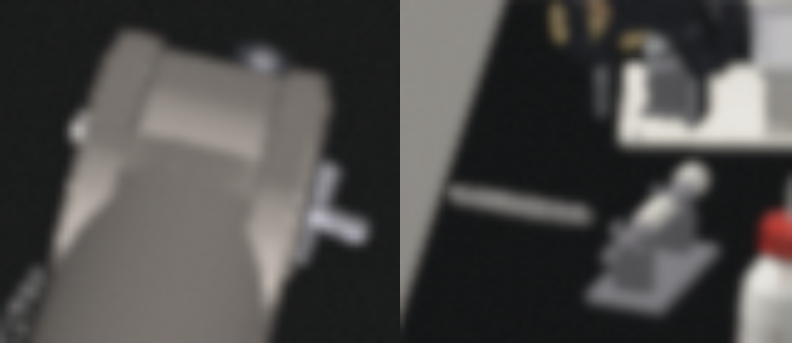

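The hover picture shows the fingers at side-crop x of about 600 and 690. They straddle the sleeve at (655,215), so the alignment is good and I can descend.

play_rows(
  increments=[
    [[0.0005,0.012,0.003],[0,0,0]],
    [[0,0.015,0],[0,0,0]],
    [[0,0.015,0],[0,0,0]],
    [[0,0.015,0],[0,0,0]],
    [[0,0.012,0],[0,0,0]],
    [[0,0.01,0],[0,0,0]],
    [[0,0.008,0],[0,0,0]],
    [[0,0.003,0],[0,0,0]],
    [[0,0,0],[0,0,0]],
  ],
)

```text
t: 3.8
eef_pos: [0.4414, -0.2287, 0.0311]
tool_rot: [0.697, -0.697, 0.119, -0.118]
contact_force: [0.1, -0.1, 0.5]
gripper_width: 0.701
```

play_rows(
  increments=[
    [[0,0,0],[0,0,0]],
    [[0,0,0],[0,0,0]],
    [[0,0,0],[0,0,0]],
    [[0,0,0],[0,0,0]],
    [[0,0,0],[0,0,0]],
    [[0,0,0],[0,0,0]],
    [[0,0,0],[0,0,0]],
    [[0,0,0],[0,0,0]],
    [[0,0,0],[0,0,0]],
    [[0,0,0],[0,0,0]],
  ],
  gripper=0,
)

```text
t: 4.63
eef_pos: [0.4419, -0.2288, 0.032]
tool_rot: [-0.697, 0.697, -0.118, 0.119]
contact_force: [-0.9, 1.6, 6.1]
gripper_width: 0.157
```

```bash
python3 mv.py 0.438 0.1375 0.12 1.5
```

```text
t 4.63 F [-0.9  1.6  6.1] w 0.157 grasp pt [ 0.4419 -0.2288  0.0507] q [ 0.59  0.5  -0.29  2.11  0.26  0.57 -0.22]
turn [ 2.000e-02 -2.078e+01  5.000e-02] shift in current axes [-0.1246 -0.0695  0.3444] in target axes [ 0.0057 -0.0693  0.3663]
```

play_rows(
  increments=[
    [[0,-0.005,0],[0,0,0]],
    [[0,-0.01,0],[0,0,0]],
    [[0,-0.015,0],[0,0,0]],
    [[0,-0.02,0],[0,0,0]],
    [[0,-0.02,0],[0,0,0]],
    [[0,-0.02,0],[0,0,0]],
    [[0,-0.01,0],[0,0,0]],
    [[0,0,0],[0,-3,0]],
    [[0,0,0],[0,-4,0]],
    [[0,0,0],[0,-4,0]],
    [[0,0,0],[0,-4,0]],
    [[0,0,0],[0,-3.8,0]],
    [[0,0,0],[0,-2,0]],
    [[0,0,0],[0,0,0]],
  ],
)

```text
t: 5.8
eef_pos: [0.4413, -0.2286, 0.1314]
tool_rot: [0.707, -0.707, -0.01, 0.01]
contact_force: [-0.3, -0.8, -0.7]
gripper_width: 0.162
```

```bash
python3 mv.py 0.438 0.1375 0.12 1.5; python3 - <<'E'
from h import *
a=cam('top');b=cam('side')
save('lift.png',np.hstack([cv2.resize(a['color'][200:270,260:340],(400,350)),cv2.resize(b['color'][120:230,230:350],(382,350))]))
E
```

```text
t 5.8 F [-0.3 -0.8 -0.7] w 0.162 grasp pt [ 0.4413 -0.2286  0.1501] q [ 0.71  0.35 -0.42  2.04  0.2   0.79  0.19]
turn [-0.01  0.08 -0.01] shift in current axes [0.0069 0.0301 0.366 ] in target axes [0.0063 0.0301 0.366 ]
```

View pics/lift.png

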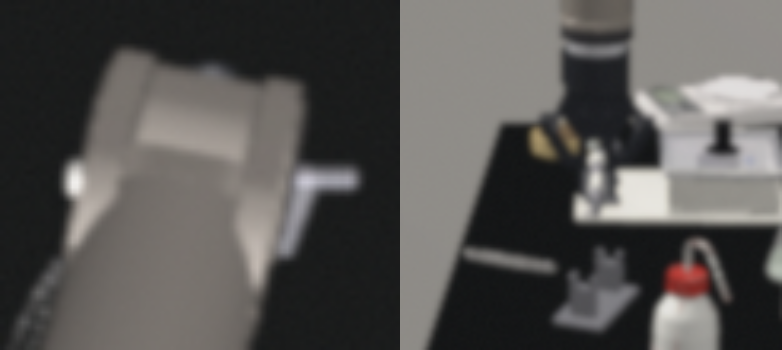

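The probe is lifted: its head shows at top-crop (73,182) and its tip at (358,180), and the rod is level in the side view. I'll check where it sits in the hand from the top image.

```bash
python3 - <<'E'
from h import *
c=cam('top');g=c['color'].mean(2)
np.set_printoptions(linewidth=220)
m=g>170;ys,xs=np.where(m[225:247,265:281]);print('head px',xs.mean()+265,ys.mean()+225,len(xs))
print('head',onz(c,[(xs.mean()+265,ys.mean()+225)],.155))
for u in(324,326,328,330):
    col=g[228:244,u];w=np.clip(col-60,0,None);v=(w*np.arange(228,244)).sum()/w.sum();print('rod',u,v,onz(c,[(u,v)],.155).round(4))
print(g[236,320:340].astype(int), onz(c,[(332,236)],.155))
vv,uu=np.mgrid[228:246,265:336];uv=np.c_[uu.ravel(),vv.ravel()];P=dep(c,uv)
k=(P[:,2]>.13)&(P[:,2]<.185)&((uv[:,0]<277)|(uv[:,0]>321));
for s in(uv[:,0]<277,uv[:,0]>321):
    Q=P[k&s];print(len(Q),Q.mean(0).round(4),Q.min(0).round(4),Q.max(0).round(4))
E
```

```text
head px 275.7647058823529 239.1764705882353 34
head [[ 0.42840073 -0.14791804  0.155     ]]
rod 324 235.4356884057971 [[ 0.4436 -0.2919  0.155 ]]
rod 326 235.38684719535786 [[ 0.4439 -0.2979  0.155 ]]
rod 328 235.4019704433498 [[ 0.444  -0.3038  0.155 ]]
rod 330 235.4234234234234 [[ 0.4441 -0.3098  0.155 ]]
[200 204 193 173 166 162 162 163 161 162 142  95  50  29  26  26  26  27  28  27] [[ 0.44252295 -0.31583247  0.155     ]]
12 [ 0.442  -0.1434  0.1552] [ 0.4318 -0.1456  0.1496] [ 0.4498 -0.1414  0.1596]
37 [ 0.4443 -0.2976  0.153 ] [ 0.4389 -0.3098  0.1473] [ 0.4512 -0.2858  0.1578]
```

play_rows(
  increments=[
    [[0,0,0.012],[0,0,0]],
    [[0,0,0.022],[0,0,0]],
    [[0,0,0.024],[0,0,0]],
    [[0,0,0.024],[0,0,0]],
    [[0,0,0.024],[0,0,0]],
    [[0,0,0.024],[0,0,0]],
    [[0,0,0.024],[0,0,0]],
    [[0,0,0.024],[0,0,0]],
    [[0,0,0.024],[0,0,0]],
    [[0,0,0.024],[0,0,0]],
    [[0,0,0.024],[0,0,0]],
    [[0,0,0.024],[0,0,0]],
    [[0,0,0.024],[0,0,0]],
    [[0.002,0,0.024],[0,0,0]],
    [[0.002,0,0.024],[0,0,0]],
    [[0.001,0,0.014],[0,0,0]],
    [[0,0,0.006],[0,0,0]],
    [[0,0,0],[0,0,0]],
    [[0,0,0],[0,0,0]],
  ],
)

```text
t: 7.53
eef_pos: [0.4363, 0.137, 0.1311]
tool_rot: [-0.707, 0.707, 0.009, -0.01]
contact_force: [0.8, -0.3, -0.1]
gripper_width: 0.157
```

```bash
python3 mv.py 0.437 0.1375 0.112 1.5; python3 - <<'E'
from h import *
c=cam('top');b=cam('side')
save('clip.png',np.hstack([cv2.resize(c['color'][195:260,150:230],(400,325)),cv2.resize(b['color'][135:200,265:345],(400,325),interpolation=cv2.INTER_CUBIC)]))
vv,uu=np.mgrid[215:255,155:225];uv=np.c_[uu.ravel(),vv.ravel()];P=dep(c,uv)
k=(P[:,2]>.14)&(P[:,2]<.175);print(k.sum())
for s in(P[:,1]>.19,P[:,1]<.085):
    Q=P[k&s];print(len(Q),Q.mean(0).round(4),Q.min(0).round(4),Q.max(0).round(4)) if len(Q) else 0
E
```

```text
t 7.53 F [ 0.8 -0.3 -0.1] w 0.157 grasp pt [0.4363 0.137  0.1498] q [ 0.07  0.32 -0.59  2.12  0.25  0.77 -0.65]
turn [ 0.04  0.03 -0.03] shift in current axes [0.0007 0.0378 0.0005] in target axes [0.0007 0.0378 0.0005]
132
45 [0.4393 0.0685 0.1534] [0.4343 0.0521 0.1444] [0.4442 0.0847 0.1595]
```

View pics/clip.png

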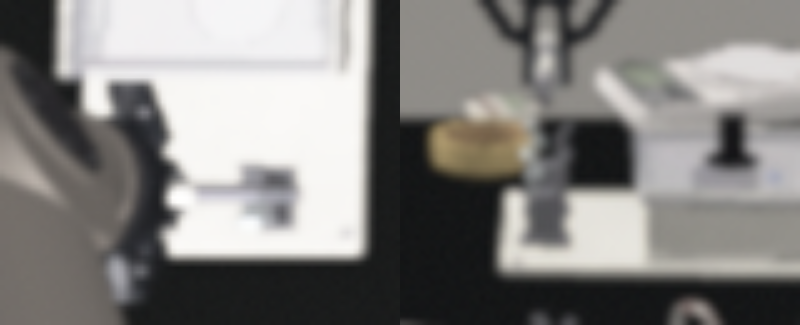

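The fork mouth in the side crop, (530–572,130), is centred under the rod tip at (545,85). In the top crop the rod runs centrally over the right fork at (270,195). I'll descend here.

play_rows(
  increments=[
    [[0,0.01,0],[0,0,0]],
    [[0,0.015,0],[0,0,0]],
    [[0,0.015,0],[0,0,0]],
    [[0,0.01,0],[0,0,0]],
    [[0,0.005,0],[0,0,0]],
    [[0,0.004,0],[0,0,0]],
    [[0,0.004,0],[0,0,0]],
    [[0,0.004,0],[0,0,0]],
    [[0,0,0],[0,0,0]],
  ],
)

```text
t: 8.38
eef_pos: [0.4367, 0.1373, 0.0639]
tool_rot: [-0.707, 0.707, 0.009, -0.009]
contact_force: [0.2, 0.0, -0.2]
gripper_width: 0.158
```

```bash
python3 mv.py 0.4365 0.137 0.0605 1.5
```

```text
t 8.38 F [ 0.2  0.  -0.2] w 0.158 grasp pt [0.4367 0.1373 0.0826] q [ 0.01  0.43 -0.53  2.17  0.37  0.63 -0.76]
turn [ 0.01  0.02 -0.01] shift in current axes [-0.0002  0.0221 -0.0003] in target axes [-0.0003  0.0221 -0.0003]
```

play_rows(
  increments=[
    [[0,0.004,0],[0,0,0]],
    [[0,0.004,0],[0,0,0]],
    [[0,0,0],[0,0,0]],
  ],
)

```text
t: 8.63
eef_pos: [0.4379, 0.1378, 0.0566]
tool_rot: [0.707, -0.707, -0.01, 0.009]
contact_force: [2.0, 0.7, -0.6]
gripper_width: 0.161
```

play_rows(
  increments=[
    [[0,0.004,0],[0,0,0]],
    [[0,0.003,0],[0,0,0]],
    [[0,0.002,0],[0,0,0]],
    [[0,0,0],[0,0,0]],
  ],
)

```text
t: 8.97
eef_pos: [0.4373, 0.1375, 0.047]
tool_rot: [0.707, -0.707, -0.01, 0.009]
contact_force: [1.7, 0.1, -3.4]
gripper_width: 0.16
```

```bash
python3 mv.py 0.4365 0.137 0.0605 1.5
```

```text
t 8.97 F [ 1.7  0.1 -3.4] w 0.16 grasp pt [0.4372 0.1374 0.0657] q [-0.01  0.46 -0.51  2.18  0.4   0.59 -0.79]
turn [-0.02  0.02  0.03] shift in current axes [-0.0008  0.0052 -0.0004] in target axes [-0.0008  0.0052 -0.0004]
```

play_rows(
  increments=[
    [[0,0.002,0],[0,0,0]],
    [[0,0.002,0],[0,0,0]],
    [[0,0.001,0],[0,0,0]],
    [[0,0,0],[0,0,0]],
    [[0,0,0],[0,0,0]],
  ],
)

```text
t: 9.38
eef_pos: [0.4363, 0.1372, 0.0421]
tool_rot: [-0.707, 0.707, 0.009, -0.01]
contact_force: [-1.0, -0.3, -0.1]
gripper_width: 0.162
```

play_rows(
  increments=[
    [[0,0.001,0],[0,0,0]],
    [[0,0,0],[0,0,0]],
    [[0,0,0],[0,0,0]],
  ],
)

```text
t: 9.63
eef_pos: [0.4364, 0.1373, 0.0419]
tool_rot: [-0.707, 0.707, 0.009, -0.01]
contact_force: [-3.9, -2.0, 12.5]
gripper_width: 0.159
```

```bash
python3 mv.py 0.4365 0.137 0.0605 1.5
```

```text
t 9.63 F [-3.9 -2.  12.5] w 0.159 grasp pt [0.4364 0.1373 0.0606] q [-0.02  0.47 -0.5   2.18  0.41  0.58 -0.8 ]
turn [ 0.06  0.03 -0.02] shift in current axes [ 0.0001  0.0001 -0.0003] in target axes [ 0.0001  0.0001 -0.0003]
```

The probe now bears on the slot floor (12.5 N upward at grasp height 60.6 mm), which is consistent with being home. Next I'll release, rise clear and check.

play_rows(
  increments=[
    [[0,-0.0005,0],[0,0,0]],
    [[0,0,0],[0,0,0]],
    [[0,0,0],[0,0,0]],
    [[0,0,0],[0,0,0]],
    [[0,0,0],[0,0,0]],
    [[0,0,0],[0,0,0]],
    [[0,0,0],[0,0,0]],
    [[0,0,0],[0,0,0]],
  ],
  gripper=0.05,
)

```text
t: 10.3
eef_pos: [0.4368, 0.1374, 0.0418]
tool_rot: [-0.707, 0.707, 0.009, -0.009]
contact_force: [0.5, -0.2, -0.2]
gripper_width: 0.586
```

play_rows(
  increments=[
    [[0,-0.006,0],[0,0,0]],
    [[0,-0.01,0],[0,0,0]],
    [[0,-0.015,0],[0,0,0]],
    [[0,-0.02,0],[0,0,0]],
    [[0,-0.025,0],[0,0,0]],
    [[0,-0.025,0],[0,0,0]],
    [[0,-0.025,0],[0,0,0]],
    [[0,-0.02,0],[0,0,0]],
    [[0,0,0],[0,0,0]],
  ],
)

```text
t: 11.05
eef_pos: [0.4391, 0.1386, 0.1925]
tool_rot: [0.708, -0.706, -0.012, 0.007]
contact_force: [0.8, 0.4, -0.6]
gripper_width: 0.585
```

```bash
python3 mv.py 0.5945 0.141 0.175 91.5 1; python3 - <<'E'
from h import *
c=cam('top');b=cam('side')
save('clipped.png',np.hstack([cv2.resize(c['color'][205:255,160:225],(400,308),interpolation=cv2.INTER_CUBIC),cv2.resize(b['color'][145:200,275:345],(392,308),interpolation=cv2.INTER_CUBIC)]))
vv,uu=np.mgrid[215:252,155:225];uv=np.c_[uu.ravel(),vv.ravel()];P=dep(c,uv)
k=(P[:,2]>.05)&(P[:,2]<.08)
for lo,hi in((.205,.24),(.05,.085),(.115,.16)):
    Q=P[k&(P[:,1]>lo)&(P[:,1]<hi)];print(len(Q),Q.mean(0).round(4),Q.min(0).round(4),Q.max(0).round(4)) if len(Q) else 0
E
```

```text
axes [[1.0, 0.007, -0.027], [0.027, 0.002, 1.0], [0.008, -1.0, 0.002]]
t 11.05 F [ 0.8  0.4 -0.6] w 0.585 grasp pt [0.4389 0.1386 0.2112] q [ 0.12  0.22 -0.63  2.06  0.17  0.9  -0.58]
turn [  0.27 -89.97   0.41] shift in current axes [ 0.1552  0.0374 -0.0018] in target axes [-0.0017  0.0362 -0.1554]
32 [0.4399 0.0679 0.0656] [0.4362 0.0534 0.0578] [0.4438 0.0849 0.0743]
69 [0.438  0.1377 0.0651] [0.4309 0.1159 0.0565] [0.445  0.1599 0.074 ]
```

View pics/clipped.png

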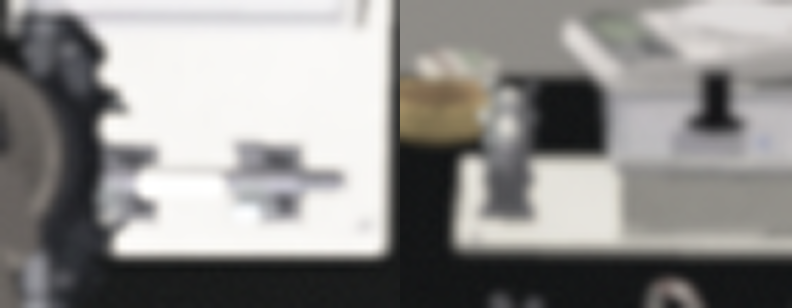

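The probe is clipped. In the top crop its rod lies through both forks at (130,185) and (268,185), with the sleeve between them at (185,185). Its depth gives a rod top of about 66 mm, as expected at home. Now for the lid: I'll turn 90° and go over it.

play_rows(
  increments=[
    [[0,0,0],[0,-4,0]],
    [[0,0,0],[0,-6,0]],
    [[0,0,0],[0,-6,0]],
    [[0,0,0],[0,-6,0]],
    [[0,0,0],[0,-6,0]],
    [[0,0,0],[0,-6,0]],
    [[0,0,0],[0,-6,0]],
    [[0,0,0],[0,-6,0]],
    [[0,0,0],[0,-6,0]],
    [[0,0,0],[0,-6,0]],
    [[0,0,0],[0,-6,0]],
    [[0,0,0],[0,-6,0]],
    [[0,0,0],[0,-6,0]],
    [[0,0,0],[0,-6,0]],
    [[0,0,0],[0,-5,0]],
    [[0,0,0],[0,-3,0]],
    [[0,0,0],[0,0,0]],
    [[0,0,0],[0,0,0]],
  ],
  gripper=0.06,
)

```text
t: 12.65
eef_pos: [0.4362, 0.1372, 0.1871]
tool_rot: [0.494, -0.493, -0.506, 0.507]
contact_force: [0.1, -0.5, 0.2]
gripper_width: 0.703
```

```bash
python3 mv.py 0.5945 0.141 0.175 91.5
```

```text
t 12.65 F [ 0.1 -0.5  0.2] w 0.703 grasp pt [0.4362 0.1372 0.2058] q [ 0.35  0.29 -0.91  2.06  0.29  0.93  0.88]
turn [-0.1  -0.07 -0.  ] shift in current axes [-1.000e-04  3.050e-02 -1.584e-01] in target axes [-0.0003  0.0308 -0.1584]
```

play_rows(
  increments=[
    [[0,0,-0.01],[0,0,0]],
    [[0,0.002,-0.02],[0,0,0]],
    [[0,0.003,-0.022],[0,0,0]],
    [[0,0.004,-0.022],[0,0,0]],
    [[0,0.004,-0.022],[0,0,0]],
    [[0,0.004,-0.022],[0,0,0]],
    [[0,0.004,-0.02],[0,0,0]],
    [[0,0.004,-0.014],[0,0,0]],
    [[0,0.004,-0.006],[0,0,0]],
    [[0,0,0],[0,0,0]],
    [[0,0,0],[0,0,0]],
  ],
)

```text
t: 13.57
eef_pos: [0.5942, 0.1417, 0.1582]
tool_rot: [0.494, -0.493, -0.506, 0.507]
contact_force: [0.3, -0.1, -0.3]
gripper_width: 0.701
```

```bash
python3 mv.py 0.5945 0.141 0.096 91.5; python3 - <<'E'
from h import *
c=cam('top');b=cam('side')
save('lidhover.png',np.hstack([cv2.resize(c['color'][150:250,150:240],(360,400),interpolation=cv2.INTER_CUBIC),cv2.resize(b['color'][110:200,275:375],(440,400),interpolation=cv2.INTER_CUBIC)]))
E
```

```text
t 13.57 F [ 0.3 -0.1 -0.3] w 0.701 grasp pt [0.5942 0.1417 0.1769] q [ 0.23  0.57 -0.78  1.74  0.46  1.02  0.88]
turn [-0.08  0.01 -0.01] shift in current axes [-0.0007  0.0809 -0.0004] in target axes [-0.0007  0.0809 -0.0003]
```

View pics/lidhover.png

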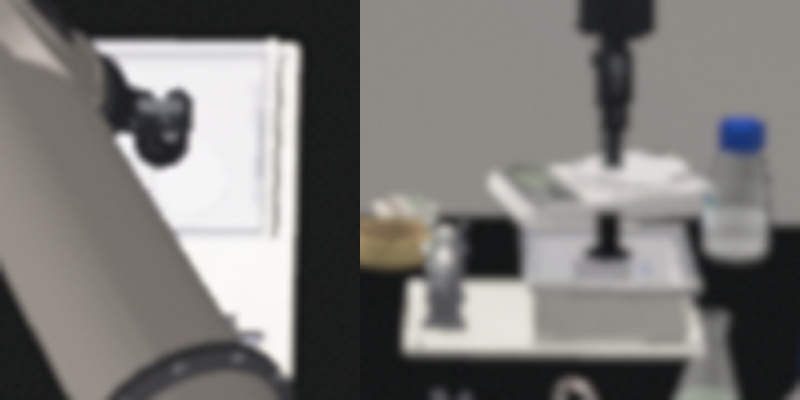

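The fingers are over the block in the top crop. In the side crop the finger, at x of about 613, looks slightly off the block at 607, so I'll quantify that before descending.

```bash
python3 - <<'E'
from h import *
b=cam('side');g=b['color'].max(2).astype(float)
np.set_printoptions(linewidth=200)
for r in range(124,170,3):
    row=g[r,395-75:430-75+0] if 0 else g[r,322:346]
    w=np.clip(90-row,0,None); 
    if w.sum()>0: print(r,round((w*np.arange(322,346)).sum()/w.sum(),2),round(w.sum()/90,1))
o=get_obs();p=o['eef_pos']
def pr(X): return cv2.projectPoints(np.array([X],float),cv2.Rodrigues(b['R'])[0],b['t'],b['K'],b['D'])[0].ravel().round(1)
print('near finger tip pred',pr(p+[0,-.04,.013]),pr(p+[0,-.04,.05]),'block pred',pr([.5945,.132,.095]),pr([.5945,.132,.112]),pr([.5945,.132,.07]))
E
```

```text
124 331.47 2.4
127 332.31 3.0
130 332.42 3.6
133 332.05 3.0
136 332.35 2.4
139 332.26 1.7
142 331.91 1.1
145 332.04 0.5
160 330.97 2.3
163 330.99 2.2
166 330.86 3.6
near finger tip pred [331.9 145.5] [332.2 136.8] block pred [331.1 161.1] [331.3 157.2] [330.9 166.7]
```

The predictions match the observations to within 0.2 px, so the arm is aligned. I'll descend and grip.

play_rows(
  increments=[
    [[-0.0005,0.008,0],[0,0,0]],
    [[0,0.014,0],[0,0,0]],
    [[0,0.015,0],[0,0,0]],
    [[0,0.014,0],[0,0,0]],
    [[0,0.012,0],[0,0,0]],
    [[0,0.008,0],[0,0,0]],
    [[0,0.006,0],[0,0,0]],
    [[0,0.003,0],[0,0,0]],
    [[0,0,0],[0,0,0]],
    [[0,0,0],[0,0,0]],
  ],
)

```text
t: 14.55
eef_pos: [0.5951, 0.1414, 0.0791]
tool_rot: [-0.493, 0.493, 0.507, -0.506]
contact_force: [-0.7, -1.2, 0.0]
gripper_width: 0.703
```

play_rows(
  increments=[
    [[0,0,0],[0,0,0]],
    [[0,0,0],[0,0,0]],
    [[0,0,0],[0,0,0]],
    [[0,0,0],[0,0,0]],
    [[0,0,0],[0,0,0]],
    [[0,0,0],[0,0,0]],
    [[0,0,0],[0,0,0]],
    [[0,0,0],[0,0,0]],
    [[0,0,0],[0,0,0]],
    [[0,0,0],[0,0,0]],
  ],
  gripper=0,
  grip_force=100,
)

```text
t: 15.38
eef_pos: [0.5951, 0.1421, 0.0796]
tool_rot: [-0.493, 0.493, 0.507, -0.506]
contact_force: [-2.2, 2.2, 5.5]
gripper_width: 0.198
```

```bash
python3 mv.py 0.5945 0.141 0.116 91.5
```

```text
t 15.38 F [-2.2  2.2  5.5] w 0.198 grasp pt [0.5951 0.1421 0.0983] q [ 0.19  0.66 -0.72  1.79  0.55  0.89  0.81]
turn [0.07 0.05 0.07] shift in current axes [-0.0011 -0.0177  0.0006] in target axes [-0.0011 -0.0177  0.0006]
```

Gripped, with the grasp point at z = 98.3 mm while the lid is shut. I'll lift straight up in small steps to break the seal.

play_rows(
  increments=[
    [[0,-0.001,0],[0,0,0]],
    [[0,-0.001,0],[0,0,0]],
    [[0,-0.001,0],[0,0,0]],
    [[0,-0.001,0],[0,0,0]],
    [[0,0,0],[0,0,0]],
  ],
)

```text
t: 15.8
eef_pos: [0.5939, 0.1409, 0.0819]
tool_rot: [0.494, -0.493, -0.506, 0.507]
contact_force: [0.1, 2.3, -9.3]
gripper_width: 0.193
```

play_rows(
  increments=[
    [[0,-0.001,0],[0,0,0]],
    [[0,-0.001,0],[0,0,0]],
    [[0,-0.001,0],[0,0,0]],
    [[0,-0.001,0],[0,0,0]],
    [[0,-0.001,0],[0,0,0]],
    [[0,-0.001,0],[0,0,0]],
    [[0,0,0],[0,0,0]],
  ],
)

```text
t: 16.38
eef_pos: [0.5953, 0.1401, 0.0894]
tool_rot: [0.493, -0.494, -0.506, 0.507]
contact_force: [0.0, 1.2, 0.6]
gripper_width: 0.194
```

play_rows(
  increments=[
    [[0,-0.001,0],[0,0,0]],
    [[0,-0.001,0],[0,0,0]],
    [[0,-0.001,0],[0,0,0]],
    [[0,-0.001,0],[0,0,0]],
    [[0,-0.001,0],[0,0,0]],
    [[0,-0.001,0],[0,0,0]],
    [[0,-0.001,0],[0,0,0]],
    [[0,-0.001,0],[0,0,0]],
    [[0,-0.001,0],[0,0,0]],
    [[0,-0.001,0],[0,0,0]],
    [[0,0,0],[0,0,0]],
    [[0,0,0],[0,0,0]],
    [[0,0,0],[0,0,0]],
    [[0,0,0],[0,0,0]],
  ],
)

```text
t: 17.55
eef_pos: [0.5947, 0.1411, 0.0987]
tool_rot: [0.493, -0.493, -0.507, 0.507]
contact_force: [-0.2, 0.7, -2.3]
gripper_width: 0.194
```

```bash
python3 mv.py 0.595 0.142 0.1183 91.5; python3 - <<'E'
from h import *
c=cam('top');b=cam('side')
save('end.png',np.hstack([cv2.resize(c['color'][150:250,150:240],(360,400),interpolation=cv2.INTER_CUBIC),cv2.resize(b['color'][110:200,275:375],(440,400),interpolation=cv2.INTER_CUBIC)]))
vv,uu=np.mgrid[158:222,160:232];uv=np.c_[uu.ravel(),vv.ravel()];P=dep(c,uv)
Q=P[(P[:,2]>.05)&(P[:,2]<.1)];m=np.median(Q[:,2]);Q=Q[abs(Q[:,2]-m)<.008];A=np.c_[Q[:,:2],np.ones(len(Q))];print('lid plane slope',np.linalg.lstsq(A,Q[:,2],rcond=None)[0].round(3),'median z',m,len(Q))
vv,uu=np.mgrid[215:252,195:225];uv=np.c_[uu.ravel(),vv.ravel()];P=dep(c,uv)
Q=P[(P[:,2]>.05)&(P[:,2]<.08)&(P[:,1]>.05)&(P[:,1]<.085)&(P[:,0]<.47)];print('rod end',len(Q),Q.mean(0).round(4) if len(Q) else '')
E
```

```text
t 17.55 F [-0.2  0.7 -2.3] w 0.194 grasp pt [0.5947 0.1411 0.1174] q [ 0.2   0.64 -0.74  1.78  0.52  0.93  0.83]
turn [-0.01  0.02 -0.  ] shift in current axes [ 0.0009 -0.0009 -0.0003] in target axes [ 0.0009 -0.0009 -0.0003]
lid plane slope [-0.003 -0.003  0.091] median z 0.08891055329845254 1310
rod end 0
```

View pics/end.png

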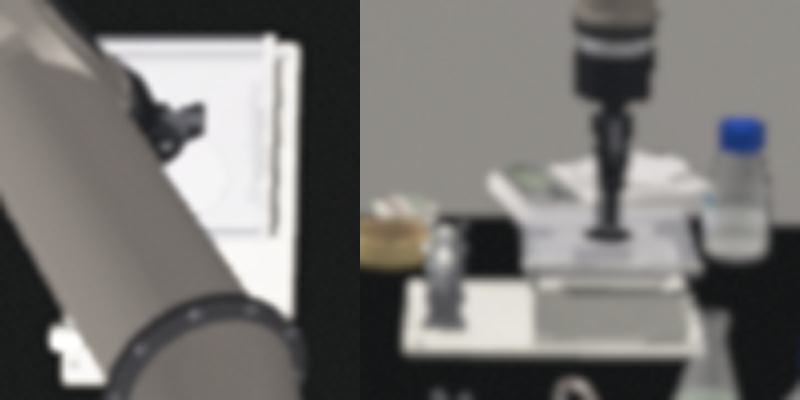

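The lid is raised and level: its top is at 89 mm (19 mm open), with a slope of about 0.003, and only its weight is felt. The probe still stands in the fork at side-crop (445,270), unchanged. Handing in.

```bash
python3 -c "
from station import *
print(hand_in())"
```

```text
the job is handed in; nothing more can be done
None
```

The probe is clipped and released, and the lid is held open about 2 cm. The job was handed in at about 17.7 s; `hand_in()` gives no verdict.

**Probe:** I took the white probe (not the purple lookalike) from its rest and pushed it down between the jaws. It stopped on the slot floor with 12.5 N of upward force. After release, the top camera showed the rod in both forks, with its top at about 66 mm, as expected when home. I judged the jaws closed from the push force falling away before the floor was reached; their angles cannot be read directly.

**Lid:** I gripped the block along y with 100 N and lifted in 1 mm steps until the seal broke. It stopped with its top at about 89 mm, 19 mm above shut. Its slope was about 0.003, and the force was 2.3 N, which is only the lid's weight.

**Last checks:** In the final picture the arm hid most of the probe from the top camera, so that depth check found no points. The side view shows it unchanged in its fork. I did not measure the flask and beaker again at the end; the arm never went near either of them.

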